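Refit the air-filter cover and snap both latches

ROBOT

A 6-joint arm with a two-finger parallel gripper is mounted at the origin on the work surface. World frame = base frame: x ahead of the robot, y to its left, z up, the work surface at z = 0. Lengths are in m, angles in rad, forces in N, time in s.
With the tool pointing down it reaches from about 0.3 to 0.875 m from the base axis. Payload 4.2 kg.
Tool frame: the origin (TCP) lies midway between the tips of the shut fingers; the grasp point (between the pads) lies 19 mm behind it; z points along the fingers, y is the direction in which the jaws open and shut (so a half turn about z gives the same grasp; the last joint's range is limited). The gripper opens to 85 mm and grips with 20 to 120 N. Pads are 22 mm wide; open, the fingers measure 114 mm over their backs; the gripper's body (76 mm by 85 mm) begins 54 mm behind the grasp point. The pads swing forward as they close: fully open they stand 13 mm farther back than shut.
Start: joints at [-1.179, 0.32, 1.565, -0, 1.257, -0.02], TCP at [0.23, -0.527, 0.231] pointing down, gripper open.
Joint ranges: [-3.11, 3.11], [-0.84, 2.01], [0.21, 2.61], [-1.34, 4.49], [0.05, 2.63], [-2.56, 2.56]. Speed limits (rad/s): [2.57, 2.57, 3.14, 3.14, 3.14, 3.14].

INTERFACE

Orientations are given as a 3x3 rotation matrix whose columns are the frame's x, y, z axes.
In Python, from plant import ctrl, imaging, job gives the robot as it stands.
- The arm moves only by the shell command python3 -m crank 'ROWS' [OPENING] [FORCE]. ROWS is JSON, a list of rows, each an object with "slide": the shift along the tool's x, y, z in cm, a list of three; "angular": the turn, a rotation vector about the tool's x, y, z in degrees, a list of three. In form: [{"slide": [x, y, z], "angular": [ax, ay, az]}, ...]. A call has exactly 5 rows; each row shifts and turns the commanded pose from where the row before left it, along the tool's axes as they then stand; what a row does not reach is not made up. A row lasts 1/8 s, in which the tool goes at most 62.5 mm and 10.7 degrees, less where a joint would pass 70% of its speed; a pose out of reach is approached as far as the arm can. A call is refused whole if a number of a shift passes 6.25 or a number of a turn 10.7, either way. A call with a gripper value outside its range is refused whole. OPENING is the opening, from 0 (shut) to 1 (fully open), set as the call begins (- or left out, the last holds). The fingers move at their own pace and stop on an object; FORCE is the grip in N (left out, the last holds). Time passes only in rows, so rows that do not move let the fingers close, or fill a call up. It gives the time, the measured TCP pose, the force and the opening at its end, in the units of the state.
- ctrl.get_obs(): the state, without advancing time (a new reading comes with each control period).
- imaging.camera(name): name is "scene" or "top"; returns a dict with "image" (400x640x3 uint8, red, green, blue), "depth" (400x640 float32, m along the optical axis (not along the pixel's ray), 0 where there is no reading), "vfov" (degrees; the focal length in pixels is half the picture's height over the tangent of half this angle, whatever the lens; pixels are square), "cx", "cy" (the principal point, pixels), "cam_to_world" (4x4, takes a point from camera to world coordinates). Camera axes: x right, y up, looking along -z (the intrinsics and any distortion apply to the point x, -y, -z); pixel columns grow to the right and rows downward; lengths in m; the calibration is good to about 2 mm. A picture is of the moment at which its call begins.
- job.job_done(): hands the job in, once; it reports no verdict.
Trained networks look in the newest picture that a camera, given by its name, has taken for a name from the list of things; names that differ only in an ending like _2 or _b are one class to them, and where a whole thing is asked for, a point or a joint stands for the part that bears it (a point fixed in the world has none). Each returns a list of dicts, best first, with "score" (0 to 1); they miss things now and then, are a little off and sometimes report something else, mostly with a low value. They report only what shows in the picture. A call takes as long as a camera call. They do not tell look-alikes from the thing itself.
- imaging.find_in(camera, thing): "extent" ([left, top, right, bottom] in pixels, round what is visible of it).
The state is a dict: "time": time; "joint_pos": joint angles; "qvel": joint speeds; "effort": joint torques, N m; "eef_pos": TCP position; "ee_rot": TCP orientation; "ft_force": force on the tool from outside, world axes, zero at the start; "moment": the same for the moment, N m; "opening": opening from 0.0 (shut) to 1.0 (fully open).
Only numpy, scipy, OpenCV 4.12 (cv2) and the standard library are available. Lean on these libraries where they do the work, as an engineer would, in place of code of your own. Each camera call takes 0.05 s, during which the arm holds its last target.

TASK

Put the loose cover onto the open air-filter housing so that it sits fully home, then push down the button on each of the housing's two end latches until it snaps and its steel tongue has shot out over the cover's edge. Feel for the snap and stop there: pushing on the housing or its buttons with more than about 20 N cracks the plastic. Leave the other things on the bench where they are.

Things in the scene. Friction and masses are not known exactly. Their poses are not given: they have to be found in the camera images.
- housing: black plastic air-filter housing fixed to the bench: open-topped box 110 mm (x) by 150 mm (y), 60 mm high, walls 4 mm, filter inside up to 46 mm, a latch block (40 x 40 mm, 78 mm high) at each y end centred 105 mm from the middle. A pipe stub sticks out 22 mm at +x. Origin: centre of the underside, on the bench; z up.
- cover: loose grey cover, 0.15-0.31 kg: plate 110 (x) by 150 (y) by 5 mm; grip rib on top 20 mm wide (x), 70 long (y), 30 high; stepped rim below, 98 x 138 mm, lowest 5 mm 93 x 133, into the opening of 102 x 142; fits either way round. Origin: centre of the rim's underside; plate 12-17 mm, rib top 47 mm above it. Starts upright on the bench. Home: origin 48 mm above the housing's.
- latch_a (a point): centre of the flat top (40 x 40 mm, 78 mm above the bench) of the latch block at the housing's +y end; z up. Straight above it stands a round aluminium push button, 24 mm across, flat on top. Its height is NOT reported and differs between latches and runs: its top starts 16 to 30 mm above this point. It moves only straight down, at most 9 mm, to a hard stop.
- latch_b (a point): centre of the flat top (40 x 40 mm, 78 mm above the bench) of the latch block at the housing's -y end; z up. Straight above it stands a round aluminium push button, 24 mm across, flat on top. Its height is NOT reported and differs between latches and runs: its top starts 16 to 30 mm above this point. It moves only straight down, at most 9 mm, to a hard stop.
- tongue_a (a joint): how far (m) the steel tongue of latch_a (+y end) is out over the cover: 0 drawn back, 0.014 latched. The button resists up to a peak of 6 to 14 N about 2.4 mm down (tongue 0.004), then the force falls; at 7 mm (0.011) it snaps to its stop and stays. Let go earlier, it springs back. Tongue 24 mm wide, passes 1.5 mm above a cover that is home; one not home blocks it.
- tongue_b (a joint): how far (m) the steel tongue of latch_b (-y end) is out over the cover: 0 drawn back, 0.014 latched. The button resists up to a peak of 6 to 14 N about 2.4 mm down (tongue 0.004), then the force falls; at 7 mm (0.011) it snaps to its stop and stays. Let go earlier, it springs back. Tongue 24 mm wide, passes 1.5 mm above a cover that is home; one not home blocks it.
- socket: bystander: steel deep socket, 26 mm diameter, 45 mm tall, stands about midway between housing and cover. Origin: centre of the underside.
- spanner: bystander: steel spanner lying flat beyond the work, 170 mm long.
- driver: bystander: screwdriver with an orange handle, lying beyond the work.
- oil_bottle: bystander: black oil bottle, 50 x 80 mm, 140 mm tall, beyond the work.
- spray_can: bystander: blue can, 60 mm diameter, 110 mm tall, beyond the work.
- parts_tray: bystander: shallow steel tray 130 x 180 x 30 mm, beyond the work.
- spacer: bystander: dark steel ring, 40 mm diameter, 18 mm high, on the robot's side of the socket.
Not all that is in view belongs to the job. Leave any pink look-alike of the cover alone.

How it is judged:
On the way, in this order (a step that is already met when the one before it is completed fails the run):
1. the cover sits fully home on the housing, both tongues still drawn back (horizontal distance between cover and housing below 0.005 m and z of cover in the frame of housing between 0.044 and 0.0505 m and angle between the x axis of cover and the x axis of housing, either way round below 0.06 rad and angle between the z axis of cover and the z axis of housing, either way round below 0.04 rad and value of joint each of tongue_a, tongue_b below 0.004 m), for 0.2 s.
2. both latches have snapped, their tongues out over the cover (horizontal distance between cover and housing below 0.005 m and z of cover in the frame of housing between 0.044 and 0.0505 m and angle between the x axis of cover and the x axis of housing, either way round below 0.06 rad and angle between the z axis of cover and the z axis of housing, either way round below 0.04 rad and value of joint each of tongue_a, tongue_b above 0.0125 m), for 0.2 s.
At the end, for the whole second after the job is handed in: The cover lies at rest fully home on the housing (within 5 mm of its centre, origin 44 to 50.5 mm above the housing's, turned less than 0.06 rad against it either way round, tilted less than 0.04 rad), and both tongues are out by more than 12.5 mm (all of step 2 and linear speed of cover below 0.02 m/s); the robot touches nothing.
It fails at once if the robot pushes on the housing or its latch buttons with more than 24 N (contact force between any of the fingers, the arm and housing above 24 N).
It fails at once if a bystander is moved by more than 30 mm (distance of any of socket, spanner, driver, oil_bottle, spray_can, parts_tray, spacer from where it was at the start of the episode above 0.03 m).
It also fails if it takes over 72 s, if anything falls off the work surface, if the arm or the gripper's body presses on something with over 40 N, if the wrist force passes 120 N, or if a joint passes its speed limit or range.

## Working session

There is one attempt and no reset: what is moved stays moved. The work goes in short steps, Python scripts to look and compute and a shell command to move; the robot and the scene stay as the last step left them, time stands still between calls to the robot, and variables do not carry over. Pictures are saved under pics/ and viewed, and the job is handed in when it is done.

```bash
ls; mkdir -p pics; cat > h.py <<'E'
import numpy as np, cv2
from plant import ctrl, imaging, job
def shot(name,fn=None):
    c=imaging.camera(name)
    if fn: cv2.imwrite('pics/'+fn,c['image'][:,:,::-1])
    return c
def cloud(c):
    d=c['depth'];h,w=d.shape;f=h/2/np.tan(np.radians(c['vfov'])/2)
    u,v=np.meshgrid(np.arange(w),np.arange(h))
    p=np.stack([(u-c['cx'])/f*d,-(v-c['cy'])/f*d,-d],-1)
    T=np.array(c['cam_to_world']);return p@T[:3,:3].T+T[:3,3]
E
python3 - <<'E'
from h import *
o=ctrl.get_obs();print(o)
for n in('scene','top'):
    c=shot(n,n+'1.png');print(n,{k:v for k,v in c.items() if k not in('image','depth')})
    for t in['housing','cover','latch_a','socket','spacer','tongue_a']:
        print(t,[(np.round(r['extent']),round(r['score'],2)) for r in imaging.find_in(n,t)][:4])
E
```

```text
pics
{'time': 0.0, 'joint_pos': array([-1.17901934e+00,  3.20285155e-01,  1.56566993e+00,  2.36781237e-05,
        1.25737896e+00, -1.99770973e-02]), 'qvel': array([-1.95173933e-03,  1.34872106e-03,  2.23367768e-04,  4.63349742e-05,
       -2.59578441e-03, -3.59364135e-04]), 'effort': array([-1.92769869e-03, -4.15530038e+01, -2.34166574e+01, -3.37587221e-05,
        8.28802586e-03, -4.15014327e-06]), 'eef_pos': array([ 0.22996564, -0.52650058,  0.23048965]), 'ee_rot': array([[ 9.16423166e-01,  4.00210152e-01, -6.44102537e-04],
       [ 4.00210666e-01, -9.16421739e-01,  1.61805681e-03],
       [ 5.72931930e-05, -1.74060145e-03, -9.99998484e-01]]), 'ft_force': array([-0.56746629,  0.74189743, -0.84208435]), 'moment': array([ 0.03262813, -0.05832356,  0.00545038]), 'opening': 0.9992946306848383}
scene {'vfov': 47.32204456590887, 'cx': 319.08053079349736, 'cy': 201.7876394298973, 'cam_to_world': array([[ 0.38321457, -0.69923352,  0.60350565,  1.13845148],
       [ 0.92357505,  0.28124961, -0.2605912 , -0.2910127 ],
       [ 0.01247837,  0.65724511,  0.75357359,  0.82473475],
       [ 0. 
[... 537 characters left out ...]
1306965, 'cx': 317.946645885609, 'cy': 198.0731414149679, 'cam_to_world': array([[ 0.02683342,  0.99886572, -0.03933496,  0.53067634],
       [-0.99961338,  0.02652518, -0.00833747, -0.06605112],
       [-0.00728465,  0.03954348,  0.9991913 ,  0.97844436],
       [ 0.        ,  0.        ,  0.        ,  1.        ]])}
housing [(array([153., 174., 268., 238.]), 0.84)]
cover [(array([450., 190., 502., 262.]), 0.96), (array([362., 259., 440., 328.]), 0.85), (array([347., 168., 422., 232.]), 0.81), (array([192., 254., 269., 328.]), 0.65)]
latch_a [(array([157., 174., 272., 237.]), 0.78)]
socket [(array([290., 187., 298., 200.]), 0.54)]
spacer [(array([287., 253., 305., 270.]), 0.72)]
tongue_a []
```

View pics/scene1.png

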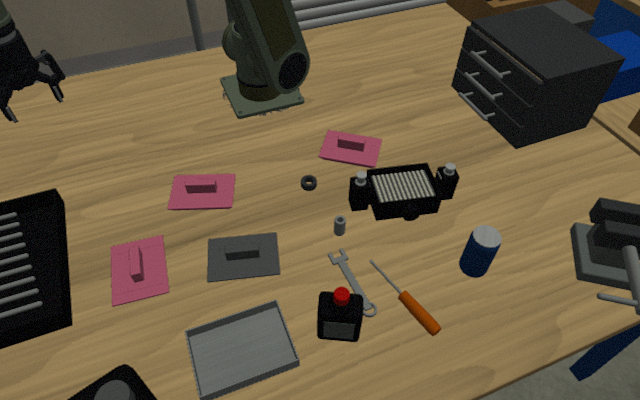

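View pics/top1.png

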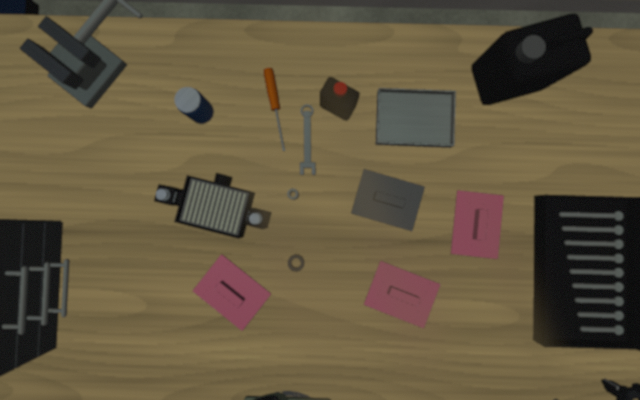

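The scene view shows the grey cover around (243,257) and the housing around (403,190). In the top view the cover is at (388,200), the housing at (215,205), and the three pink look-alikes lie elsewhere. Next I'll measure them with the depth clouds.

```bash
cat > m.py <<'E'
from h import *
def rect(P):
    r=cv2.minAreaRect((P[:,:2]*1000).astype(np.float32));return np.round(r[0],1),np.round(r[1],1),round(r[2],1)
if __name__=='__main__':
  for n in('top','scene'):
    c=shot(n);P=cloud(c);im=c['image'].astype(int)
    sat=im.max(2)-im.min(2)
    Q=P.reshape(-1,3);d=c['depth'].ravel()>0
    print(n,'bench z',np.median(Q[d&(abs(Q[:,0]-.5)<.2)&(abs(Q[:,1])<.3)][:,2]))
    x0,y0=P[200,388,:2] if n=='top' else P[262,225,:2]
    near=d&(np.hypot(Q[:,0]-x0,Q[:,1]-y0)<.115)
    for lo,hi,k in((.011,.024,'plate'),(.038,.056,'rib')):
        s=Q[near&(Q[:,2]>lo)&(Q[:,2]<hi)&(sat.ravel()<30)]
        if len(s)>5:print(k,len(s),rect(s),np.median(s[:,2]))
    hx,hy=.52,.19
    reg=d&(np.hypot(Q[:,0]-hx,Q[:,1]-hy)<.2)
    for lo,hi,k in((.055,.067,'wall'),(.085,.125,'buttons')):
        s=Q[reg&(Q[:,2]>lo)&(Q[:,2]<hi)]
        if len(s)<5:continue
        print(k,len(s),rect(s))
        if k=='buttons':
            for sg in(0,1):
                b=s[(s[:,1]>np.median(s[:,1].mean()))==bool(sg)]
                print('  b',len(b),b.mean(0),np.percentile(b[:,2],[10,50,90,98]))
    for t in('socket','spacer'):
        r=imaging.find_in(n,t)
        if r:
            e=r[0]['extent'];u,v=int((e[0]+e[2])/2),int((e[1]+e[3])/2);print(t,P[v,u])
E
python3 m.py
```

```text
top bench z 0.0019420837581473616
plate 2633 (array([ 569.1, -220.9]), array([149.9, 109. ]), 75.0) 0.018013413021254365
rib 277 (array([ 568.3, -219.7]), array([69.4, 20. ]), 75.5) 0.047954632380270756
wall 518 (array([540.2, 175.3]), array([242.4, 110.1]), 77.2)
buttons 197 (array([541.8, 179.2]), array([233.5,  22.9]), 77.3)
  b 95 [0.51787539 0.07640636 0.10410799] [0.10211489 0.10417874 0.1059295  0.1071466 ]
  b 102 [0.56467091 0.28031991 0.09723672] [0.09509568 0.09725705 0.09945718 0.10060051]
socket [ 0.57981444  0.00212144 -0.00154955]
spacer [ 0.4158225  -0.01213317 -0.00253367]
scene bench z 0.0001901098836465942
plate 2477 (array([ 569.9, -220. ]), array([149. , 112.5]), 75.4) 0.015991209018516694
rib 329 (array([ 570.8, -219.4]), array([69.1, 22.5]), 75.2) 0.045696316592335084
wall 617 (array([541.9, 179. ]), array([250. , 113.9]), 77.5)
buttons 174 (array([542.6, 180.4]), array([232.3,  23.9]), 77.8)
  b 95 [0.52129763 0.0763737  0.09908526] [0.09006974 0.10127788 0.10335764 0.10414716]
  b 79 [0.56666843 0.28088414 0.09457682] [0.09101546 0.09551667 0.09704994 0.09830749]
socket [ 0.58629273 -0.00639402  0.03811954]
spacer [ 4.05440504e-01 -2.73933896e-04 -5.24072108e-04]
```

```bash
cat > plan.py <<'E'
import sys
from h import *
from scipy.spatial.transform import Rotation as R
# target: tool pointing down, y axis at angle a deg (world) ; rows computed with turn spread
def plan(x,y,z,a,n,start=None):
    o=ctrl.get_obs();p=np.array(o['eef_pos']);M=np.array(o['ee_rot'])
    a=np.radians(a);Y=np.array([np.cos(a),np.sin(a),0])
    if Y@M[:,1]<0:Y=-Y
    Z=np.array([0,0,-1.]);G=np.stack([np.cross(Y,Z),Y,Z],1)
    rv=R.from_matrix(M.T@G).as_rotvec();d=np.array([x,y,z])-p
    for i in range(n):
        s=M.T@(d/n)*100
        print('slide',np.round(s,2),'ang',np.round(np.degrees(rv/n),2))
        M=M@R.from_rotvec(rv/n).as_matrix()
    print('dist',np.round(d*1000,1),'turn',np.round(np.degrees(rv),2),'F',np.round(o['ft_force'],2),'op',round(o['opening'],3),'t',round(o['time'],2))
if __name__=='__main__':
    v=list(map(float,sys.argv[1:]));plan(*v[:4],int(v[4]))
E
python3 - <<'E'
from m import *
for n in('top','scene'):
    c=shot(n);P=cloud(c);Q=P.reshape(-1,3);d=c['depth'].ravel()>0
    B=[]
    for bx,by in((.519,.0765),(.566,.2805)):
        s=Q[d&(np.hypot(Q[:,0]-bx,Q[:,1]-by)<.02)&(Q[:,2]>.085)]
        zt=np.percentile(s[:,2],80);s=s[s[:,2]>zt-.005]
        b=np.r_[np.mean(s,0)];B.append(b);e=cv2.minEnclosingCircle((s[:,:2]*1000).astype(np.float32));print(n,np.round(b*1000,1),np.round(np.median(s[:,2])*1000,1),np.round(e[0],1),round(e[1],1))
    B=np.array(B);m=B.mean(0);dv=B[1]-B[0];print(' mid',m,np.degrees(np.arctan2(dv[1],dv[0])),np.hypot(*dv[:2]))
    ex=dv[:2]/np.hypot(*dv[:2]);ey=np.array([ex[1],-ex[0]])
    L=np.c_[(Q[:,:2]-m[:2])@ey,(Q[:,:2]-m[:2])@ex]   # housing x,y
    s=d&(abs(Q[:,2]-.061)<.006)
    def rng(mask,k):
        v=L[s&mask][:,k]*1000;return len(v),np.round([v.min(),np.median(v),v.max()],1)
    print(' wall x+',rng((abs(L[:,1])<.06)&(abs(L[:,0]-.053)<.008),0),'x-',rng((abs(L[:,1])<.06)&(abs(L[:,0]+.053)<.008),0))
    print(' wall y+',rng((abs(L[:,0])<.05)&(abs(L[:,0])>.022)&(abs(L[:,1]-.073)<.01),1),'y-',rng((abs(L[:,0])<.05)&(abs(L[:,0])>.022)&(abs(L[:,1]+.073)<.01),1))
E
python3 plan.py .5695 -.220 .13 -14.75 10
```

```text
top [518.   76.5 103.9] 103.8 [518.   76.7] 11.6
top [564.8 280.9  97.4] 97.5 [564.8 281. ] 11.7
 mid [0.54137738 0.1787151  0.10065592] 77.10117805759042 0.20969570771182586
 wall x+ (93, array([50.7, 52.7, 54.7])) x- (108, array([-55.4, -53. , -51. ]))
 wall y+ (62, array([69.8, 72.5, 75.7])) y- (54, array([-75.3, -73.1, -70.3]))
scene [520.5  77.  101.8] 102.0 [519.8  77.6] 12.2
scene [566.2 281.5  95.5] 95.7 [565.  281.6] 12.7
 mid [0.54338504 0.17922008 0.09867253] 77.40095591995427 0.20952097215369445
 wall x+ (135, array([46.8, 52.2, 55.8])) x- (117, array([-58. , -53.5, -49.5]))
 wall y+ (45, array([69.5, 72.5, 76.5])) y- (42, array([-75.5, -72.7, -63.5]))
slide [ 4.34 -1.45  1.01] ang [ 0.    0.   -5.17]
slide [ 4.45 -1.06  1.01] ang [ 0.    0.   -5.17]
slide [ 4.53 -0.65  1.01] ang [ 0.    0.   -5.17]
slide [ 4.57 -0.24  1.01] ang [ 0.    0.   -5.17]
slide [4.57 0.17 1.01] ang [ 0.    0.   -5.17]
slide [4.54 0.58 1.01] ang [ 0.    0.   -5.17]
slide [4.47 0.99 1.01] ang [ 0.    0.   -5.17]
slide [4.36 1.39 1.01] ang [ 0.    0.   -5.17]
slide [4.22 1.77 1.01] ang [ 0.    0.   -5.17]
slide [4.04 2.15 1.01] ang [ 0.    0.   -5.17]
dist [ 339.4  307.  -101.3] turn [  0.     0.   -51.66] F [ 0.29  0.54 -0.18] op 1.004 t 1.1
```

```bash
python3 -m crank '[{"slide":[4.3,-1.5,1.0],"angular":[0,0,-5.2]},{"slide":[4.4,-1.1,1.0],"angular":[0,0,-5.2]},{"slide":[4.5,-0.65,1.0],"angular":[0,0,-5.2]},{"slide":[4.6,-0.25,1.0],"angular":[0,0,-5.2]},{"slide":[4.6,0.2,1.0],"angular":[0,0,-5.2]}]' 1 && python3 -m crank '[{"slide":[4.5,0.6,1.0],"angular":[0,0,-5.2]},{"slide":[4.5,1.0,1.0],"angular":[0,0,-5.2]},{"slide":[4.4,1.4,1.0],"angular":[0,0,-5.2]},{"slide":[4.2,1.8,1.0],"angular":[0,0,-5.2]},{"slide":[4.0,2.1,1.0],"angular":[0,0,-5.0]}]'; python3 plan.py .5695 -.220 .022 -14.75 5
```

```text
time: 1.72
eef_pos: [0.3999, -0.3718, 0.1812]
ee_rot: [[0.646, 0.763, 0.0], [0.763, -0.646, -0.0], [-0.0, 0.001, -1.0]]
ft_force: [0.3, -0.5, -0.7]
opening: 1.001
time: 2.35
eef_pos: [0.5692, -0.2181, 0.1311]
ee_rot: [[0.249, 0.968, 0.0], [0.968, -0.249, -0.0], [-0.0, 0.0, -1.0]]
ft_force: [-0.7, -0.3, 0.4]
opening: 1.003
slide [-0.03  0.01  2.18] ang [0.01 0.   0.06]
slide [-0.03  0.01  2.18] ang [0.01 0.   0.06]
slide [-0.03  0.02  2.18] ang [0.01 0.   0.06]
slide [-0.03  0.02  2.18] ang [0.01 0.   0.06]
slide [-0.03  0.02  2.18] ang [0.01 0.   0.06]
dist [   0.3   -1.9 -109.1] turn [0.03 0.01 0.32] F [-0.7  -0.28  0.4 ] op 1.003 t 2.35
```

```bash
python3 -m crank '[{"slide":[-0.2,0.1,3.5],"angular":[0,0,0.3]},{"slide":[0,0,3.5],"angular":[0,0,0]},{"slide":[0,0,2.0],"angular":[0,0,0]},{"slide":[0,0,1.2],"angular":[0,0,0]},{"slide":[0,0,0.7],"angular":[0,0,0]}]' && python3 -m crank '[{"slide":[0,0,0],"angular":[0,0,0]},{"slide":[0,0,0],"angular":[0,0,0]},{"slide":[0,0,0],"angular":[0,0,0]},{"slide":[0,0,0],"angular":[0,0,0]},{"slide":[0,0,0],"angular":[0,0,0]}]' 0 60; python3 plan.py .5695 -.220 .022 -14.75 1
```

```text
time: 2.98
eef_pos: [0.5686, -0.2215, 0.022]
ee_rot: [[0.257, 0.966, 0.0], [0.966, -0.257, -0.0], [-0.0, 0.0, -1.0]]
ft_force: [-0.2, -0.5, 0.4]
opening: 1.0
time: 3.6
eef_pos: [0.569, -0.2216, 0.0231]
ee_rot: [[0.257, 0.966, 0.001], [0.966, -0.257, -0.001], [-0.0, 0.002, -1.0]]
ft_force: [-0.0, -0.2, 4.1]
opening: 0.222
slide [0.17 0.01 0.11] ang [ 0.09  0.02 -0.16]
dist [ 0.5  1.6 -1.1] turn [ 0.09  0.02 -0.16] F [-0.01 -0.17  4.08] op 0.222 t 3.6
```

```bash
python3 -m crank '[{"slide":[0,0,-1],"angular":[0,0,0]},{"slide":[0,0,-3],"angular":[0,0,0]},{"slide":[0,0,-4],"angular":[0,0,0]},{"slide":[0,0,-4],"angular":[0,0,0]},{"slide":[0,0,-2.5],"angular":[0,0,0]}]' - 90; python3 - <<'E'
from m import *
o=ctrl.get_obs();print(o['eef_pos'],o['ft_force'],o['moment'],o['opening'])
for n in('top','scene'):
    c=shot(n,n+'2.png');P=cloud(c);Q=P.reshape(-1,3);d=c['depth'].ravel()>0;im=c['image'].astype(int)
    s=d&(np.hypot(Q[:,0]-.569,Q[:,1]+.22)<.12)&(Q[:,2]>.125)&(Q[:,2]<.165);s=Q[s]
    print(n,len(s),rect(s),np.median(s[:,2]));
E
python3 plan.py .542 .179 .158 -12.7 10
```

```text
time: 4.22
eef_pos: [0.5686, -0.2214, 0.1696]
ee_rot: [[0.257, 0.966, 0.002], [0.966, -0.257, -0.001], [-0.0, 0.002, -1.0]]
ft_force: [-0.5, 0.9, -1.2]
opening: 0.214
[ 0.56864328 -0.22144204  0.16955972] [-0.54456021  0.85715305 -1.15317357] [-0.01526165 -0.01480864  0.03036602] 0.2140299774213063
top 1209 (array([ 568.2, -219.9]), array([149.9, 110. ]), 75.2) 0.16376600710503808
scene 1180 (array([ 570.6, -219.7]), array([150.1, 111.6]), 75.0) 0.16423740270387072
slide [ 3.8  -1.3   0.11] ang [ 0.04  0.01 -0.22]
slide [ 3.81 -1.29  0.12] ang [ 0.04  0.01 -0.22]
slide [ 3.81 -1.27  0.12] ang [ 0.04  0.01 -0.22]
slide [ 3.82 -1.26  0.12] ang [ 0.04  0.01 -0.22]
slide [ 3.82 -1.24  0.12] ang [ 0.04  0.01 -0.22]
slide [ 3.83 -1.23  0.12] ang [ 0.04  0.01 -0.22]
slide [ 3.83 -1.21  0.12] ang [ 0.04  0.01 -0.22]
slide [ 3.84 -1.2   0.12] ang [ 0.04  0.01 -0.22]
slide [ 3.84 -1.18  0.12] ang [ 0.04  0.01 -0.22]
slide [ 3.85 -1.17  0.12] ang [ 0.04  0.01 -0.22]
dist [-27.8 400.9 -12.6] turn [ 0.36  0.06 -2.21] F [ 0.46 -0.77 -2.13] op 0.214 t 4.33
```

View pics/scene2.png

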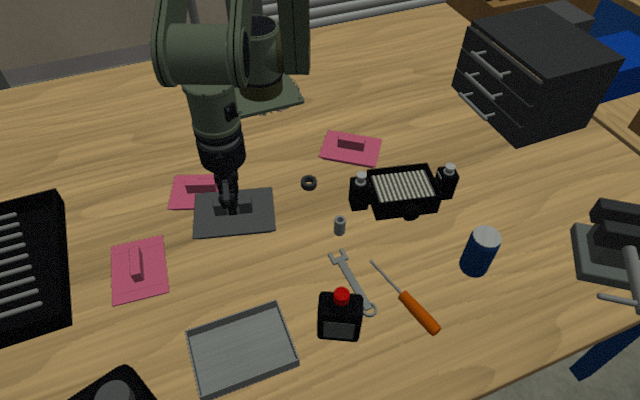

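```bash
python3 -m crank '[{"slide":[3.0,-1.0,0],"angular":[0,0,-0.2]},{"slide":[4.0,-1.3,0],"angular":[0,0,-0.2]},{"slide":[4.0,-1.3,0],"angular":[0,0,-0.2]},{"slide":[4.0,-1.3,0],"angular":[0,0,-0.2]},{"slide":[4.0,-1.3,0],"angular":[0,0,-0.2]}]'&& python3 -m crank '[{"slide":[4.0,-1.2,0],"angular":[0,0,-0.2]},{"slide":[4.0,-1.2,0],"angular":[0,0,-0.3]},{"slide":[4.0,-1.2,0],"angular":[0,0,-0.3]},{"slide":[4.0,-1.2,0.3],"angular":[0,0,-0.3]},{"slide":[3.0,-1.0,0.5],"angular":[0,0,-0.1]}]';  python3 plan.py .5416 .1774 .130 -12.75 1;  python3 - <<'E'
from m import *
o=ctrl.get_obs();print(o['eef_pos'])
for n in('top','scene'):
    c=shot(n,n+'3.png');P=cloud(c);Q=P.reshape(-1,3);d=c['depth'].ravel()>0
    s=d&(np.hypot(Q[:,0]-.541,Q[:,1]-.178)<.12)&(Q[:,2]>.12)&(Q[:,2]<.165);s=Q[s]
    print(n,len(s),rect(s),np.median(s[:,2]));
E
```

```text
time: 4.95
eef_pos: [0.5547, -0.0205, 0.1656]
ee_rot: [[0.24, 0.971, -0.003], [0.971, -0.24, 0.0], [-0.001, -0.003, -1.0]]
ft_force: [0.7, 1.1, -2.1]
opening: 0.217
time: 5.58
eef_pos: [0.5425, 0.1778, 0.1576]
ee_rot: [[0.219, 0.976, -0.003], [0.976, -0.219, -0.001], [-0.001, -0.002, -1.0]]
ft_force: [0.3, 0.2, -1.8]
opening: 0.219
slide [-0.05 -0.07  2.76] ang [-0.13  0.07  0.1 ]
dist [ -0.9  -0.4 -27.6] turn [-0.13  0.07  0.1 ] F [ 0.26  0.18 -1.8 ] op 0.219 t 5.58
[0.54246227 0.17778731 0.15759884]
top 2010 (array([542. , 179.2]), array([150.8, 110. ]), 77.3) 0.1523762874149952
scene 1989 (array([542. , 183.1]), array([151.2, 114.3]), 78.2) 0.1496169490215451
```

View pics/scene3.png

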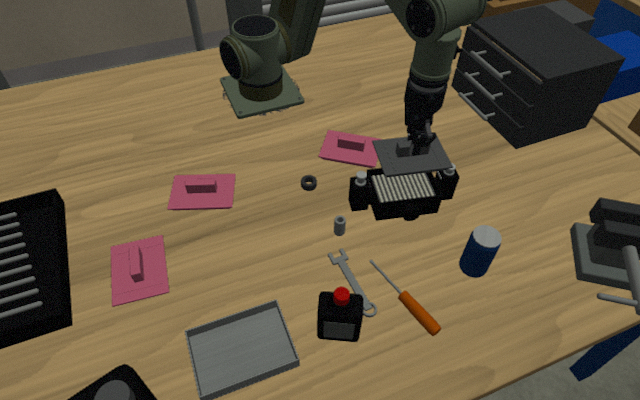

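```bash
python3 -m crank '[{"slide":[-0.05,-0.07,1.5],"angular":[-0.1,0,0]},{"slide":[0,0,2.0],"angular":[0,0,0]},{"slide":[0,0,1.5],"angular":[0,0,0]},{"slide":[0,0,0.8],"angular":[0,0,0]},{"slide":[0,0,0.3],"angular":[0,0,0]}]';  python3 plan.py .5416 .1774 .071 -12.75 1;  python3 - <<'E'
from m import *
for n in('top','scene'):
    c=shot(n,n+'4.png');P=cloud(c);Q=P.reshape(-1,3);d=c['depth'].ravel()>0
    s=d&(np.hypot(Q[:,0]-.541,Q[:,1]-.178)<.095)&(Q[:,2]>.078)&(Q[:,2]<.098);s=Q[s]
    print(n,len(s),rect(s),np.median(s[:,2]));
E
```

```text
time: 6.3
eef_pos: [0.5428, 0.1756, 0.0977]
ee_rot: [[0.22, 0.975, 0.001], [0.975, -0.22, -0.001], [-0.001, 0.001, -1.0]]
ft_force: [0.1, -1.1, -1.1]
opening: 0.218
slide [ 0.15 -0.16  2.67] ang [0.07 0.03 0.01]
dist [ -1.2   1.8 -26.7] turn [0.07 0.03 0.01] F [ 0.11 -1.08 -1.1 ] op 0.218 t 6.3
top 1723 (array([539.1, 163. ]), array([156. , 109.7]), 77.2) 0.09236120085979582
scene 1791 (array([542.6, 177.6]), array([188.5, 113.5]), 78.0) 0.09059985757996725
```

```bash
python3 -c "
import cv2
a=cv2.imread('pics/scene4.png')[130:240,320:490];cv2.imwrite('pics/s4c.png',cv2.resize(a,None,fx=4,fy=4,interpolation=2))"
```

```text
(no output)
```

View pics/s4c.png

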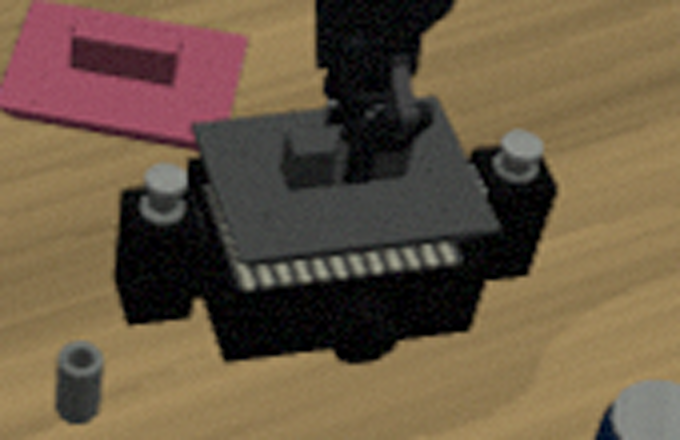

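```bash
python3 -m crank '[{"slide":[0.15,-0.16,0],"angular":[0,0,0]},{"slide":[0,0,0.3],"angular":[0,0,0]},{"slide":[0,0,0.3],"angular":[0,0,0]},{"slide":[0,0,0],"angular":[0,0,0]},{"slide":[0,0,0],"angular":[0,0,0]}]';  python3 plan.py .5416 .1774 .071 -12.75 1
```

```text
time: 7.02
eef_pos: [0.5417, 0.1778, 0.0923]
ee_rot: [[0.22, 0.975, 0.002], [0.975, -0.22, -0.0], [-0.0, 0.002, -1.0]]
ft_force: [-0.5, 1.1, -1.4]
opening: 0.215
slide [-0.04 -0.    2.13] ang [0.1  0.01 0.04]
dist [ -0.1  -0.4 -21.3] turn [0.1  0.01 0.04] F [-0.53  1.09 -1.38] op 0.215 t 7.03
```

```bash
python3 -m crank '[{"slide":[-0.04,0,0.3],"angular":[0,0,0]},{"slide":[0,0,0.3],"angular":[0,0,0]},{"slide":[0,0,0.3],"angular":[0,0,0]},{"slide":[0,0,0.2],"angular":[0,0,0]},{"slide":[0,0,0],"angular":[0,0,0]}]';  python3 plan.py .5416 .1774 .071 -12.75 1
```

```text
time: 7.65
eef_pos: [0.5415, 0.1774, 0.081]
ee_rot: [[0.22, 0.976, 0.001], [0.976, -0.22, -0.001], [-0.0, 0.001, -1.0]]
ft_force: [-0.3, 0.4, -1.4]
opening: 0.213
slide [0.   0.01 1.  ] ang [0.08 0.02 0.04]
dist [  0.1   0.  -10. ] turn [0.08 0.02 0.04] F [-0.33  0.37 -1.42] op 0.213 t 7.65
```

```bash
python3 -m crank '[{"slide":[0,0,0.2],"angular":[0,0,0]},{"slide":[0,0,0.2],"angular":[0,0,0]},{"slide":[0,0,0.2],"angular":[0,0,0]},{"slide":[0,0,0.2],"angular":[0,0,0]},{"slide":[0,0,0.1],"angular":[0,0,0]}]';  python3 plan.py .5416 .1774 .071 -12.75 1
```

```text
time: 8.28
eef_pos: [0.5416, 0.1774, 0.0721]
ee_rot: [[0.22, 0.976, 0.002], [0.976, -0.22, -0.001], [-0.0, 0.002, -1.0]]
ft_force: [-0.1, -0.2, -1.9]
opening: 0.216
slide [-0.    0.    0.11] ang [0.09 0.01 0.04]
dist [ 0.  -0.  -1.1] turn [0.09 0.01 0.04] F [-0.07 -0.18 -1.95] op 0.216 t 8.28
```

Going in freely. Last millimetres.

```bash
python3 -m crank '[{"slide":[0,0,0.05],"angular":[0,0,0]},{"slide":[0,0,0.05],"angular":[0,0,0]},{"slide":[0,0,0.05],"angular":[0,0,0]},{"slide":[0,0,0],"angular":[0,0,0]},{"slide":[0,0,0],"angular":[0,0,0]}]';  python3 plan.py .5416 .1774 .071 -12.75 1
```

```text
time: 8.9
eef_pos: [0.5417, 0.1774, 0.0712]
ee_rot: [[0.22, 0.976, 0.002], [0.976, -0.22, -0.0], [0.0, 0.002, -1.0]]
ft_force: [-1.7, -1.2, 3.7]
opening: 0.215
slide [-0.01 -0.01  0.02] ang [ 0.12 -0.01  0.04]
dist [-0.1 -0.  -0.2] turn [ 0.12 -0.01  0.04] F [-1.66 -1.23  3.71] op 0.215 t 8.9
```

```bash
python3 -m crank '[{"slide":[0,0,0],"angular":[0,0,0]},{"slide":[0,0,0],"angular":[0,0,0]},{"slide":[0,0,0],"angular":[0,0,0]},{"slide":[0,0,-0.5],"angular":[0,0,0]},{"slide":[0,0,-3],"angular":[0,0,0]}]' 0.7; python3 -m crank '[{"slide":[0,0,-5],"angular":[0,0,0]},{"slide":[0,0,-4],"angular":[0,0,0]},{"slide":[-6,0,0],"angular":[0,0,0]},{"slide":[-6,0,0],"angular":[0,0,0]},{"slide":[-6,0,0],"angular":[0,0,0]}]' 0;  python3 - <<'E'
from m import *
print(ctrl.get_obs()['eef_pos'],ctrl.get_obs()['ft_force'])
for n in('top','scene'):
    c=shot(n,n+'5.png');P=cloud(c);Q=P.reshape(-1,3);d=c['depth'].ravel()>0
    m=np.array([.542,.1788]);a=np.radians(77.25);ex=np.array([np.cos(a),np.sin(a)]);ey=np.array([ex[1],-ex[0]])
    L=np.c_[(Q[:,:2]-m)@ey,(Q[:,:2]-m)@ex]
    s=d&(abs(L[:,0])<.065)&(abs(L[:,1])<.079)&(Q[:,2]>.055)&(Q[:,2]<.075)
    A=np.c_[L[s],np.ones(s.sum())];print(n,s.sum(),rect(Q[s]),np.median(Q[s][:,2]),'tilt',np.linalg.lstsq(A,Q[s][:,2],rcond=None)[0])
    r=d&(abs(L[:,0])<.015)&(abs(L[:,1])<.04)&(Q[:,2]>.085)&(Q[:,2]<.1);print(' rib',rect(Q[r]),np.median(Q[r][:,2]))
    for k,sg in(('a',1),('b',-1)):
        b=d&(np.hypot(L[:,0],L[:,1]-sg*.105)<.02)&(Q[:,2]>.086);s=Q[b]
        if len(s)<5: print('none');continue
        s=s[s[:,2]>np.percentile(s[:,2],80)-.005];print(' ',k,len(s),np.round(s.mean(0)*1000,1),np.median(s[:,2]))
im=cv2.imread('pics/scene5.png')[130:240,320:490];cv2.imwrite('pics/s5c.png',cv2.resize(im,None,fx=4,fy=4,interpolation=2))
E
```

```text
time: 9.52
eef_pos: [0.5403, 0.177, 0.1047]
ee_rot: [[0.22, 0.976, -0.003], [0.976, -0.22, -0.002], [-0.002, -0.002, -1.0]]
ft_force: [0.4, -0.3, -0.2]
opening: 0.697
time: 10.15
eef_pos: [0.5014, 0.0004, 0.1963]
ee_rot: [[0.219, 0.976, 0.003], [0.976, -0.219, -0.001], [-0.0, 0.003, -1.0]]
ft_force: [0.5, -1.2, -0.0]
opening: -0.001
[5.01381059e-01 4.15857177e-04 1.96339744e-01] [ 0.48189777 -1.18408339 -0.01773445]
top 1883 (array([541.3, 178.9]), array([151.1, 109.4]), 77.5) 0.06572119422945011 tilt [-0.00019702  0.00098327  0.0657643 ]
 rib (array([545.4, 195.9]), array([34.9, 19.7]), 77.6) 0.09578344507579767
  a 98 [564.8 280.5  97.5] 0.09770547344931774
none
scene 2028 (array([542.5, 180.3]), array([152.4, 114.8]), 77.5) 0.06405490178826817 tilt [-0.01343783  0.00274758  0.06406085]
 rib (array([542.4, 178.8]), array([69.9, 23.6]), 75.3) 0.09325327453496823
  a 72 [566.4 281.4  95.3] 0.09540030472434974
  b 69 [520.1  76.9 102.1] 0.10205762530417362
```

View pics/s5c.png

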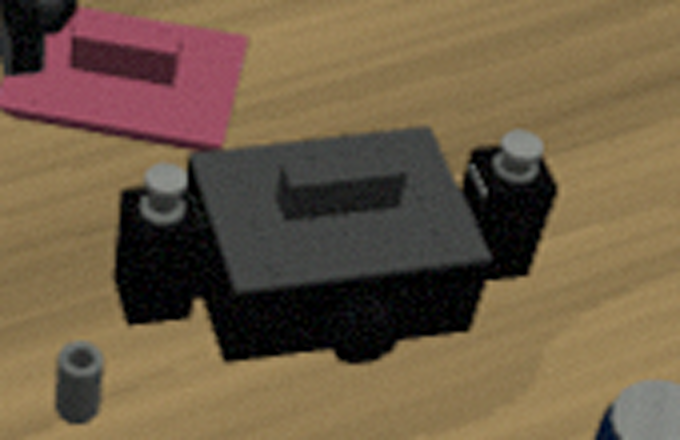

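The cover is home: flat, with its plate top at about 65 mm and its outline concentric with the housing. Both buttons are still up. Next is latch b at about (0.5188, 0.0765), top about 0.103.

```bash
python3 plan.py .5188 .0765 .130 -12.75 3; python3 -m crank '[{"slide":[3,0.1,0],"angular":[0,0,0]},{"slide":[2.5,0.0,1],"angular":[0,0,0]},{"slide":[2.3,0,2],"angular":[0,0,0]},{"slide":[0,0,2.5],"angular":[0,0,0]},{"slide":[0,0,1],"angular":[0,0,0]}]' 0 60; python3 -m crank '[{"slide":[0,0,0],"angular":[0,0,0]},{"slide":[0,0,0],"angular":[0,0,0]},{"slide":[0,0,0],"angular":[0,0,0]},{"slide":[0,0,0],"angular":[0,0,0]},{"slide":[0,0,0],"angular":[0,0,0]}]';python3 plan.py .5188 .0765 .107 -12.75 1
```

```text
slide [2.71 0.   2.2 ] ang [ 0.03  0.04 -0.09]
slide [2.71 0.01 2.21] ang [ 0.03  0.04 -0.09]
slide [2.71 0.01 2.21] ang [ 0.03  0.04 -0.09]
dist [ 18.5  79.  -66.3] turn [ 0.1   0.12 -0.28] F [ 0.67  1.48 -0.05] op -0.001 t 10.25
time: 10.88
eef_pos: [0.5194, 0.0786, 0.1297]
ee_rot: [[0.219, 0.976, -0.0], [0.976, -0.219, -0.001], [-0.001, -0.0, -1.0]]
ft_force: [0.5, -0.2, 0.8]
opening: -0.004
time: 11.5
eef_pos: [0.5201, 0.0777, 0.1311]
ee_rot: [[0.22, 0.975, 0.002], [0.975, -0.22, -0.0], [0.0, 0.002, -1.0]]
ft_force: [0.0, -0.6, 0.3]
opening: -0.0
slide [-0.15 -0.11  2.41] ang [ 0.13 -0.01  0.03]
dist [ -1.3  -1.2 -24.1] turn [ 0.13 -0.01  0.03] F [ 0.02 -0.55  0.3 ] op -0.0 t 11.5
```

```bash
python3 -m crank '[{"slide":[-0.15,-0.11,1],"angular":[0.1,0,0]},{"slide":[0,0,1],"angular":[0,0,0]},{"slide":[0,0,0.3],"angular":[0,0,0]},{"slide":[0,0,0],"angular":[0,0,0]},{"slide":[0,0,0],"angular":[0,0,0]}]'; python3 -m crank '[{"slide":[0,0,0.05],"angular":[0,0,0]},{"slide":[0,0,0.05],"angular":[0,0,0]},{"slide":[0,0,0.05],"angular":[0,0,0]},{"slide":[0,0,0.05],"angular":[0,0,0]},{"slide":[0,0,0],"angular":[0,0,0]}]'
```

```text
time: 12.12
eef_pos: [0.5189, 0.0766, 0.108]
ee_rot: [[0.22, 0.976, 0.001], [0.976, -0.22, -0.0], [0.0, 0.001, -1.0]]
ft_force: [0.0, 0.8, 0.3]
opening: 0.001
time: 12.75
eef_pos: [0.5186, 0.0765, 0.1058]
ee_rot: [[0.22, 0.976, -0.0], [0.976, -0.22, -0.0], [-0.0, -0.0, -1.0]]
ft_force: [-0.3, 1.2, -0.2]
opening: -0.002
```

```bash
for i in 1; do python3 -m crank '[{"slide":[0,0,0.05],"angular":[0,0,0]},{"slide":[0,0,0.05],"angular":[0,0,0]},{"slide":[0,0,0.05],"angular":[0,0,0]},{"slide":[0,0,0.05],"angular":[0,0,0]},{"slide":[0,0,0],"angular":[0,0,0]}]' | egrep 'eef_pos|force'; done;python3 -m crank '[{"slide":[0,0,0.05],"angular":[0,0,0]},{"slide":[0,0,0.05],"angular":[0,0,0]},{"slide":[0,0,0],"angular":[0,0,0]},{"slide":[0,0,0],"angular":[0,0,0]},{"slide":[0,0,0],"angular":[0,0,0]}]'
```

```text
eef_pos: [0.5186, 0.0765, 0.1037]
ft_force: [-0.1, 0.0, 0.4]
time: 14.0
eef_pos: [0.5188, 0.0765, 0.103]
ee_rot: [[0.22, 0.976, 0.0], [0.976, -0.22, -0.0], [0.0, 0.0, -1.0]]
ft_force: [-0.8, 0.2, 3.6]
opening: 0.005
```

```bash
python3 -m crank '[{"slide":[0,0,0.05],"angular":[0,0,0]},{"slide":[0,0,0.05],"angular":[0,0,0]},{"slide":[0,0,0],"angular":[0,0,0]},{"slide":[0,0,0],"angular":[0,0,0]},{"slide":[0,0,0],"angular":[0,0,0]}]'
```

```text
time: 14.62
eef_pos: [0.5188, 0.0765, 0.1025]
ee_rot: [[0.22, 0.976, 0.001], [0.976, -0.22, -0.0], [0.0, 0.001, -1.0]]
ft_force: [-1.3, -0.6, 8.1]
opening: 0.001
```

```bash
python3 -m crank '[{"slide":[0,0,0.05],"angular":[0,0,0]},{"slide":[0,0,0.05],"angular":[0,0,0]},{"slide":[0,0,0],"angular":[0,0,0]},{"slide":[0,0,0],"angular":[0,0,0]},{"slide":[0,0,0],"angular":[0,0,0]}]'
```

```text
time: 15.25
eef_pos: [0.5188, 0.0765, 0.1019]
ee_rot: [[0.22, 0.976, 0.001], [0.976, -0.22, -0.0], [0.0, 0.001, -1.0]]
ft_force: [-2.4, 0.1, 10.9]
opening: -0.0
```

```bash
python3 -m crank '[{"slide":[0,0,0.05],"angular":[0,0,0]},{"slide":[0,0,0.05],"angular":[0,0,0]},{"slide":[0,0,0],"angular":[0,0,0]},{"slide":[0,0,0],"angular":[0,0,0]},{"slide":[0,0,0],"angular":[0,0,0]}]'
```

```text
time: 15.88
eef_pos: [0.5188, 0.0765, 0.1011]
ee_rot: [[0.22, 0.976, 0.001], [0.976, -0.22, -0.0], [0.0, 0.001, -1.0]]
ft_force: [-3.0, -1.3, 11.6]
opening: 0.002
```

```bash
python3 -m crank '[{"slide":[0,0,0.05],"angular":[0,0,0]},{"slide":[0,0,0.05],"angular":[0,0,0]},{"slide":[0,0,0],"angular":[0,0,0]},{"slide":[0,0,0],"angular":[0,0,0]},{"slide":[0,0,0],"angular":[0,0,0]}]'
```

```text
time: 16.5
eef_pos: [0.5189, 0.0765, 0.1]
ee_rot: [[0.22, 0.976, 0.001], [0.976, -0.22, 0.0], [0.0, 0.001, -1.0]]
ft_force: [-3.0, 1.0, 11.1]
opening: 0.002
```

```bash
python3 -m crank '[{"slide":[0,0,0.05],"angular":[0,0,0]},{"slide":[0,0,0.05],"angular":[0,0,0]},{"slide":[0,0,0],"angular":[0,0,0]},{"slide":[0,0,0],"angular":[0,0,0]},{"slide":[0,0,0],"angular":[0,0,0]}]'
```

```text
time: 17.12
eef_pos: [0.5188, 0.0765, 0.0985]
ee_rot: [[0.22, 0.976, 0.001], [0.976, -0.22, -0.0], [0.0, 0.001, -1.0]]
ft_force: [-2.4, -0.8, 7.2]
opening: -0.003
```

```bash
python3 -m crank '[{"slide":[0,0,0.05],"angular":[0,0,0]},{"slide":[0,0,0.05],"angular":[0,0,0]},{"slide":[0,0,0],"angular":[0,0,0]},{"slide":[0,0,0],"angular":[0,0,0]},{"slide":[0,0,0],"angular":[0,0,0]}]'
```

```text
time: 17.75
eef_pos: [0.5185, 0.0765, 0.0964]
ee_rot: [[0.22, 0.976, -0.001], [0.976, -0.22, -0.0], [-0.0, -0.001, -1.0]]
ft_force: [0.4, -1.0, -0.8]
opening: 0.004
```

```bash
python3 -m crank '[{"slide":[0,0,0.05],"angular":[0,0,0]},{"slide":[0,0,0],"angular":[0,0,0]},{"slide":[0,0,0],"angular":[0,0,0]},{"slide":[0,0,0],"angular":[0,0,0]},{"slide":[0,0,0],"angular":[0,0,0]}]'
```

```text
time: 18.38
eef_pos: [0.5187, 0.0765, 0.0963]
ee_rot: [[0.22, 0.976, 0.0], [0.976, -0.22, -0.0], [-0.0, 0.0, -1.0]]
ft_force: [0.2, 0.0, 0.5]
opening: -0.006
```

Latch b snapped: the force fell from 7 N to 0 at about 7 mm of travel. I'll lift and move to latch a.

```bash
python3 -m crank '[{"slide":[0,0,-2],"angular":[0,0,0]},{"slide":[0,0,-3],"angular":[0,0,0]},{"slide":[3,0,0],"angular":[0,0,0]},{"slide":[4,0,0],"angular":[0,0,0]},{"slide":[4,0,0],"angular":[0,0,0]}]'; python3 -m crank '[{"slide":[4,0,0],"angular":[0,0,0]},{"slide":[4,0.05,0],"angular":[0,0,0]},{"slide":[2,0,0],"angular":[0,0,0]},{"slide":[0,0,0],"angular":[0,0,0]},{"slide":[0,0,0],"angular":[0,0,0]}]'; python3 plan.py .5653 .2810 .100 -12.75 1; python3 - <<'E'
from m import *
c=shot('scene','scene6.png')
im=cv2.imread('pics/scene6.png')[120:240,320:490];cv2.imwrite('pics/s6c.png',cv2.resize(im,None,fx=4,fy=4,interpolation=2))
E
```

```text
time: 19.0
eef_pos: [0.5431, 0.1848, 0.1465]
ee_rot: [[0.221, 0.975, 0.001], [0.975, -0.221, -0.0], [0.0, 0.001, -1.0]]
ft_force: [0.7, -0.4, -0.6]
opening: -0.001
time: 19.62
eef_pos: [0.5649, 0.2799, 0.1461]
ee_rot: [[0.221, 0.975, -0.001], [0.975, -0.221, -0.001], [-0.001, -0.001, -1.0]]
ft_force: [-0.6, -0.1, 0.2]
opening: -0.004
slide [0.12 0.01 4.61] ang [-0.03  0.08  0.01]
dist [  0.4   1.1 -46.1] turn [-0.03  0.08  0.01] F [-0.63 -0.14  0.19] op -0.004 t 19.62
```

View pics/s6c.png

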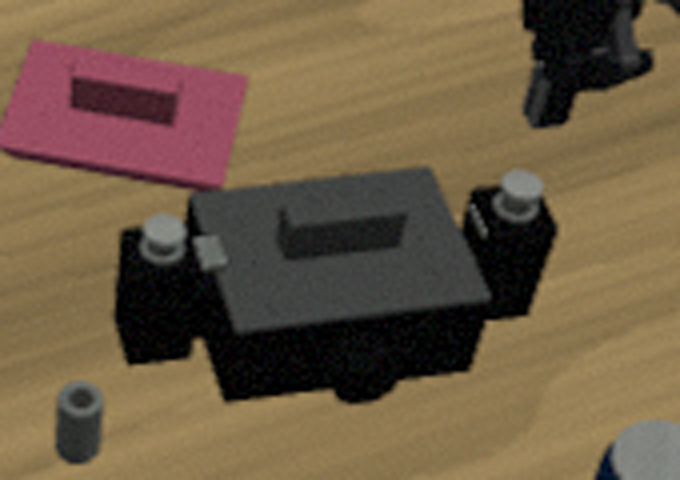

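The crop shows tongue b out over the cover's edge at about (210,252). Next is latch a, with its top expected at about 0.097.

```bash
python3 -m crank '[{"slide":[0.1,0,2],"angular":[0,0,0]},{"slide":[0,0,1.7],"angular":[0,0,0]},{"slide":[0,0,0.8],"angular":[0,0,0]},{"slide":[0,0,0],"angular":[0,0,0]},{"slide":[0,0,0],"angular":[0,0,0]}]'; python3 -m crank '[{"slide":[0,0,0.05],"angular":[0,0,0]},{"slide":[0,0,0.05],"angular":[0,0,0]},{"slide":[0,0,0.05],"angular":[0,0,0]},{"slide":[0,0,0],"angular":[0,0,0]},{"slide":[0,0,0],"angular":[0,0,0]}]'
```

```text
time: 20.3
eef_pos: [0.566, 0.2823, 0.1019]
ee_rot: [[0.22, 0.975, 0.001], [0.975, -0.22, 0.0], [0.001, 0.001, -1.0]]
ft_force: [0.1, -0.2, -0.1]
opening: 0.0
time: 20.92
eef_pos: [0.5655, 0.2822, 0.0998]
ee_rot: [[0.22, 0.976, -0.0], [0.976, -0.22, -0.0], [-0.0, 0.0, -1.0]]
ft_force: [0.2, -0.6, -0.8]
opening: -0.002
```

```bash
python3 -m crank '[{"slide":[-0.1,0,0.05],"angular":[0,0,0]},{"slide":[0,0,0.05],"angular":[0,0,0]},{"slide":[0,0,0.05],"angular":[0,0,0]},{"slide":[0,0,0],"angular":[0,0,0]},{"slide":[0,0,0],"angular":[0,0,0]}]'
```

```text
time: 21.55
eef_pos: [0.5654, 0.2813, 0.0983]
ee_rot: [[0.22, 0.976, 0.0], [0.976, -0.22, -0.0], [-0.0, 0.0, -1.0]]
ft_force: [0.5, 0.6, 0.7]
opening: 0.001
```

```bash
python3 -m crank '[{"slide":[0,0,0.05],"angular":[0,0,0]},{"slide":[0,0,0.05],"angular":[0,0,0]},{"slide":[0,0,0],"angular":[0,0,0]},{"slide":[0,0,0],"angular":[0,0,0]},{"slide":[0,0,0],"angular":[0,0,0]}]'
```

```text
time: 22.18
eef_pos: [0.5654, 0.2813, 0.0973]
ee_rot: [[0.22, 0.976, 0.0], [0.976, -0.22, -0.0], [-0.0, 0.0, -1.0]]
ft_force: [-0.5, -0.0, -0.6]
opening: -0.003
```

```bash
python3 -m crank '[{"slide":[0,0,0.05],"angular":[0,0,0]},{"slide":[0,0,0.05],"angular":[0,0,0]},{"slide":[0,0,0],"angular":[0,0,0]},{"slide":[0,0,0],"angular":[0,0,0]},{"slide":[0,0,0],"angular":[0,0,0]}]'
```

```text
time: 22.8
eef_pos: [0.5654, 0.2813, 0.0965]
ee_rot: [[0.22, 0.976, 0.0], [0.976, -0.22, 0.0], [0.0, 0.0, -1.0]]
ft_force: [-0.1, -0.8, 2.7]
opening: 0.001
```

Contact is at about 0.0967, so I'm pressing on with latch a.

```bash
python3 -m crank '[{"slide":[0,0,0.05],"angular":[0,0,0]},{"slide":[0,0,0.05],"angular":[0,0,0]},{"slide":[0,0,0],"angular":[0,0,0]},{"slide":[0,0,0],"angular":[0,0,0]},{"slide":[0,0,0],"angular":[0,0,0]}]'
```

```text
time: 23.42
eef_pos: [0.5654, 0.2813, 0.0958]
ee_rot: [[0.22, 0.976, 0.0], [0.976, -0.22, 0.0], [0.0, 0.0, -1.0]]
ft_force: [-1.3, -1.6, 6.2]
opening: 0.003
```

```bash
python3 -m crank '[{"slide":[0,0,0.05],"angular":[0,0,0]},{"slide":[0,0,0.05],"angular":[0,0,0]},{"slide":[0,0,0],"angular":[0,0,0]},{"slide":[0,0,0],"angular":[0,0,0]},{"slide":[0,0,0],"angular":[0,0,0]}]'
```

```text
time: 24.05
eef_pos: [0.5654, 0.2813, 0.0951]
ee_rot: [[0.22, 0.976, 0.001], [0.976, -0.22, 0.0], [0.0, 0.001, -1.0]]
ft_force: [-1.9, -0.8, 7.2]
opening: -0.004
```

```bash
python3 -m crank '[{"slide":[0,0,0.05],"angular":[0,0,0]},{"slide":[0,0,0.05],"angular":[0,0,0]},{"slide":[0,0,0],"angular":[0,0,0]},{"slide":[0,0,0],"angular":[0,0,0]},{"slide":[0,0,0],"angular":[0,0,0]}]'
```

```text
time: 24.68
eef_pos: [0.5654, 0.2813, 0.0941]
ee_rot: [[0.22, 0.976, 0.001], [0.976, -0.22, 0.0], [0.0, 0.001, -1.0]]
ft_force: [-2.0, -1.2, 6.8]
opening: 0.001
```

```bash
python3 -m crank '[{"slide":[0,0,0.05],"angular":[0,0,0]},{"slide":[0,0,0.05],"angular":[0,0,0]},{"slide":[0,0,0],"angular":[0,0,0]},{"slide":[0,0,0],"angular":[0,0,0]},{"slide":[0,0,0],"angular":[0,0,0]}]'
```

```text
time: 25.3
eef_pos: [0.5654, 0.2813, 0.0928]
ee_rot: [[0.22, 0.976, 0.001], [0.976, -0.22, 0.0], [0.0, 0.0, -1.0]]
ft_force: [-1.6, -0.7, 5.6]
opening: -0.002
```

```bash
python3 -m crank '[{"slide":[0,0,0.05],"angular":[0,0,0]},{"slide":[0,0,0.05],"angular":[0,0,0]},{"slide":[0,0,0],"angular":[0,0,0]},{"slide":[0,0,0],"angular":[0,0,0]},{"slide":[0,0,0],"angular":[0,0,0]}]'
```

```text
time: 25.92
eef_pos: [0.5654, 0.2813, 0.0911]
ee_rot: [[0.22, 0.976, -0.0], [0.976, -0.22, -0.0], [-0.0, -0.0, -1.0]]
ft_force: [0.3, 0.4, 2.5]
opening: 0.0
```

```bash
python3 -m crank '[{"slide":[0,0,0.05],"angular":[0,0,0]},{"slide":[0,0,0.05],"angular":[0,0,0]},{"slide":[0,0,0],"angular":[0,0,0]},{"slide":[0,0,0],"angular":[0,0,0]},{"slide":[0,0,0],"angular":[0,0,0]}]'
```

```text
time: 26.55
eef_pos: [0.5653, 0.2812, 0.0902]
ee_rot: [[0.22, 0.976, -0.0], [0.976, -0.22, -0.0], [-0.0, -0.0, -1.0]]
ft_force: [-0.7, -0.1, 0.7]
opening: -0.004
```

```bash
python3 -m crank '[{"slide":[0,0,0.05],"angular":[0,0,0]},{"slide":[0,0,0],"angular":[0,0,0]},{"slide":[0,0,0],"angular":[0,0,0]},{"slide":[0,0,0],"angular":[0,0,0]},{"slide":[0,0,0],"angular":[0,0,0]}]'
```

```text
time: 27.18
eef_pos: [0.5653, 0.2812, 0.0898]
ee_rot: [[0.22, 0.976, 0.0], [0.976, -0.22, -0.0], [-0.0, 0.0, -1.0]]
ft_force: [0.2, -0.6, 0.8]
opening: -0.002
```

```bash
python3 -m crank '[{"slide":[0,0,0.05],"angular":[0,0,0]},{"slide":[0,0,0],"angular":[0,0,0]},{"slide":[0,0,0],"angular":[0,0,0]},{"slide":[0,0,0],"angular":[0,0,0]},{"slide":[0,0,0],"angular":[0,0,0]}]'; python3 - <<'E'
from m import *
c=shot('scene','scene7.png')
im=cv2.imread('pics/scene7.png')[120:240,320:490];cv2.imwrite('pics/s7c.png',cv2.resize(im,None,fx=4,fy=4,interpolation=2))
E
```

```text
time: 27.8
eef_pos: [0.5653, 0.2813, 0.0893]
ee_rot: [[0.22, 0.976, 0.0], [0.976, -0.22, -0.0], [-0.0, 0.0, -1.0]]
ft_force: [-0.1, -0.5, -1.4]
opening: -0.004
```

View pics/s7c.png

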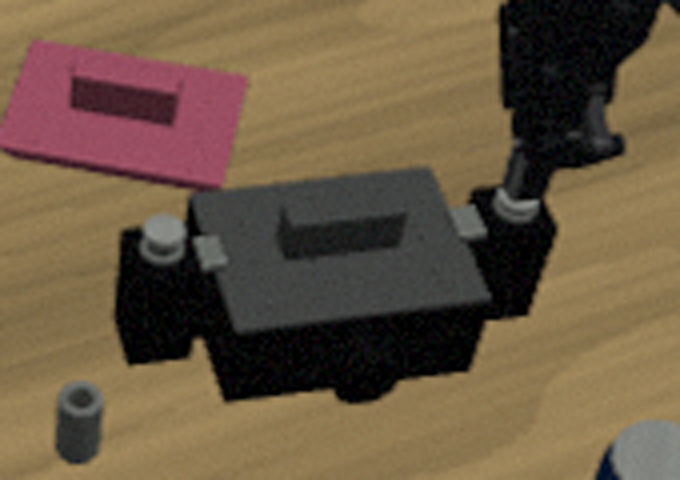

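Both tongues are out, at (210,252) and (468,223) in the crop. I'll lift away and check again.

```bash
python3 -m crank '[{"slide":[0,0,-1],"angular":[0,0,0]},{"slide":[0,0,-3],"angular":[0,0,0]},{"slide":[0,0,-4],"angular":[0,0,0]},{"slide":[0,0,-4],"angular":[0,0,0]},{"slide":[0,0,0],"angular":[0,0,0]}]'; python3 -m crank '[{"slide":[0,0,0],"angular":[0,0,0]},{"slide":[0,0,0],"angular":[0,0,0]},{"slide":[0,0,0],"angular":[0,0,0]},{"slide":[0,0,0],"angular":[0,0,0]},{"slide":[0,0,0],"angular":[0,0,0]}]'; python3 - <<'E'
from m import *
m=np.array([.542,.1788]);a=np.radians(77.25);ex=np.array([np.cos(a),np.sin(a)]);ey=np.array([ex[1],-ex[0]])
c=shot('scene','scene8.png');P=cloud(c);Q=P.reshape(-1,3)
L=np.c_[(Q[:,:2]-m)@ey,(Q[:,:2]-m)@ex]
for sg in(1,-1):
    s=Q[(np.hypot(L[:,0],L[:,1]-sg*.105)<.02)&(Q[:,2]>.08)];print(sg,np.percentile(s[:,2],[50,80,95]))
s=(abs(L[:,0])<.045)&(abs(L[:,1])<.055)&(abs(L[:,0])>.02);print('plate z',np.median(Q[s][:,2]))
im=cv2.imread('pics/scene8.png')[120:240,320:490];cv2.imwrite('pics/s8c.png',cv2.resize(im,None,fx=4,fy=4,interpolation=2))
E
```

```text
time: 28.48
eef_pos: [0.5672, 0.2821, 0.2141]
ee_rot: [[0.22, 0.975, 0.008], [0.976, -0.22, 0.004], [0.005, 0.007, -1.0]]
ft_force: [-0.2, 0.3, -0.6]
opening: 0.004
time: 29.1
eef_pos: [0.5653, 0.2812, 0.209]
ee_rot: [[0.22, 0.976, -0.0], [0.976, -0.22, -0.0], [-0.0, -0.0, -1.0]]
ft_force: [0.6, 1.0, -0.7]
opening: -0.002
1 [0.25741685 0.29176851 0.31502936]
-1 [0.09226253 0.09388978 0.09460671]
plate z 0.0643642689104379
```

View pics/s8c.png

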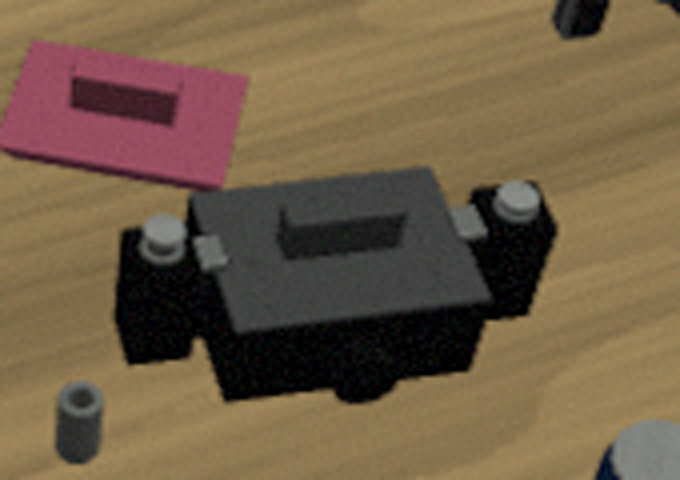

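View pics/scene8.png

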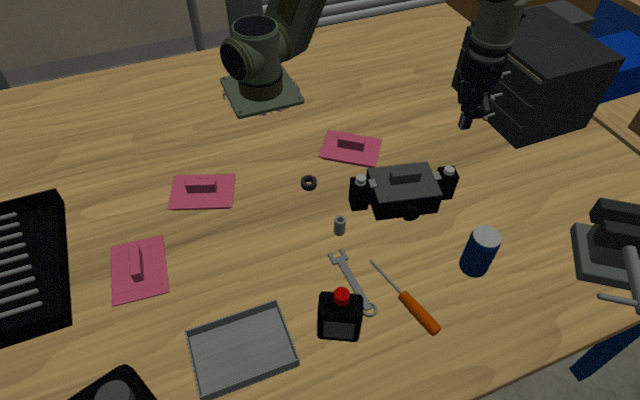

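Both buttons stay down, both tongues are out, the cover is flat, and no other object looks moved. The gripper is clear, so I'm handing in.

```bash
python3 -c "
from plant import job
print(job.job_done())"
```

```text
the job is handed in; nothing more can be done
None
```

The cover is home on the housing, both latches have snapped with their tongues out over it, and I handed the job in at about 29 s. No verdict was reported.

- **Cover:** I gripped it by the rib and lowered it in. The plate top measured about 64–65 mm (65 mm when home), and it lay flat in the top view. Its outline agreed with the housing's to within about 1 mm there.
- **Scene-camera check:** This view disagreed slightly, with about 0.013 rad of apparent tilt and a few millimetres more width. I put that down to visible side faces and noise; it is still inside the 0.04 rad limit.
- **Latch b:** I pressed with the shut fingers in small steps. The readings peaked at about 11.6 N, then fell to zero at about 7 mm of travel.
- **Latch a:** The readings peaked at about 7.2 N. The force faded gradually instead of dropping sharply, so I confirmed the snap from the picture.
- **Last check:** With the arm withdrawn, the scene picture showed both buttons staying down and both tongues out. The other objects looked unmoved, and the gripper was about 12 cm above the latch and touching nothing. Button a's depth reading was unusable because the arm blocked it, so that one rests on the picture alone.

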